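# Lock the model kit case

### The arm

A 6-joint arm with a two-finger parallel gripper is mounted at the origin on the work surface. World frame = base frame: x ahead of the robot, y to its left, z up, the work surface at z = 0. Lengths are in mm, angles in rad, forces in N, time in s.
With the tool pointing down it reaches from about 400 to 825 mm from the base axis. Payload 7 kg.
Tool frame: the origin (TCP) lies at the very end of the fingers, on their centre line; the grasp point (between the pads) lies 19 mm behind it; z points along the fingers, y is the direction in which the jaws open and shut (so a half turn about z gives the same grasp; the last joint's range is limited). The gripper opens to 88 mm and grips with 3 to 60 N. Pads are 19 mm wide; open, the fingers measure 130 mm over their backs; the gripper's body (78 mm by 193 mm) begins 47 mm behind the grasp point.
Start: joints at [-0.882, 0.359, 0.012, 0, -1.224, -0.288], TCP at [263.327, -621.494, 226.561] pointing down, gripper open.
Joint ranges: [-3.07, 3.07], [-1.43, 2.12], [-1.02, 1.25], [-3.03, 1.67], [-3.05, -0], [-3.03, 3.03]. Speed limits (rad/s): [2.39, 2.39, 3.01, 3.14, 3.14, 3.14].

### API

Orientations are given as a unit quaternion [x, y, z, w].
In Python, from plant import bot gives the robot as it stands. Calls block until the motion is done:
- bot.move_ptp(position, orientation): joint-space move of the TCP to a pose.
- bot.line_to(position, velocity=150, ori=None): straight line of the TCP; ori=None keeps the orientation; velocity is the mean speed in mm/s.
- bot.move_joints(angles): joint-space move.
- bot.move_gripper(opening, force=None): finger opening in mm; force is the grip in N (None keeps the last); returns when the fingers have stopped.
- bot.pause(seconds).
- bot.solve_ik(position, orientation): joint angles nearest the present ones, or None.
- bot.read_state(): the state.
- bot.camera(name): name is "side" or "top"; returns the picture (420x560x3 uint8, red, green, blue); there is no depth.
- bot.get_calibration(name): a dict with "fx", "fy", "cx", "cy" (pixels), "distortion" ([k1, k2, p1, p2, k3] as OpenCV has them; the pictures are not rectified), "view" (4x4, takes a point from world to camera coordinates). Camera axes: x right, y up, looking along -z (the intrinsics and any distortion apply to the point x, -y, -z); pixel columns grow to the right and rows downward; lengths in mm; the calibration is good to about 2 mm. A picture is of the moment at which its call begins. get_calibration takes no time and is no camera call.
A pose or a line that the arm cannot do raises bot.Unreachable and nothing moves.
- bot.close_job(): hands the job in, once; it reports no verdict.
The state is a dict: "t": time; "joint_pos": joint angles; "qvel": joint speeds; "tau": joint torques, N m; "tcp_pos": TCP position; "eef_rot": TCP orientation; "contact_force": force on the tool from outside, world axes, zero at the start; "moment": the same for the moment, N m; "width": finger opening in mm.
Only numpy, scipy, OpenCV 4.12 (cv2) and the standard library are available. Lean on these libraries where they do the work, as an engineer would, in place of code of your own. Each camera call takes 0.05 s, during which the arm holds its last target. There are 200 camera calls.

### The job

Shut the lid of the wooden kit case fully. Then slide its barrel bolt all the way across into the keeper on the lid, and turn the bolt's handle fully down into the notch so that the case is locked. Leave the tools, bottles and model around it where they are.

Things in the scene. Friction and masses are not known exactly. Their poses are not given: they have to be found in the camera images.
- case: fixed pine case, 240 mm deep (x), 420 wide (y), 85 high. Origin under its centre, on the table; x points from its front (robot side) to its back, y to its left, z up. The left half of its top (y 0 to +210) is a fixed deck carrying the steel bolt: a 14 mm rod along y at x = -30, 14 mm above the deck, in two saddles (y = 26 and 146, tops 28 mm above the deck). The right half is the lid
- notch (a point): the notch, open at the top and 20 mm wide, in a low steel fence in front of the rod: case x = -56, y = 65 mm, this point 14 mm above the deck. The fence is 5 mm thick, 32 mm above the deck and runs from y = 37 to 154 mm
- keeper (a point): the keeper: a 32 mm wide steel staple on the lid's top, 29 mm high; this point is the middle of its opening, 14 mm above the lid. Lid shut: case x = -30, y = -18 mm
- lid (a joint): lid angle, rad: 0 shut (top level with the deck), grows as it opens; starts 0.35 to 0.75. Hinged along its back edge (case x = +120, z = 85 mm); a stiff hinge holds it where it is left; a few N straight down on its top face towards the front close it. 8 mm thick, 238 deep, 209 wide (case y -210 to -1 mm)
- lid_edge (a point): middle of the lid's front free edge, on its top face (238 mm from the hinge)
- bolt (a joint): how far the bolt has slid to the case's right (-y), m: 0 fully back, 0.062 at its end stop, with the tip through the keeper and the handle in line with the notch (from 0.056 on the handle can drop in). About 3 N of friction; it stays where it is left. Starts at 0 to 0.012
- handle (a joint): handle angle about the bolt's axis, rad: 0 upright, grows as the handle turns down towards the case's front (-x), 1.45 fully down in the notch, almost level. Away from the notch the fence stops it at about 0.76. Friction holds it where it is left (about 1 N at the ball moves it). Starts at 0 to 0.35
- handle_root (a point): point on the bolt's axis where the handle springs from (case x = -30 mm, z = 99 mm, y = 125 mm minus the bolt joint); the handle is a plain 11 mm round steel stem with a 19 mm ball on its end, ball centre 70 mm from the axis. Axes as the case's
- handle_ball (a point): centre of the ball at the end of the handle
- glue: small clear glue bottle with a cap, 48 mm across, 85 mm tall, origin under its centre; leave it alone
- paint_pot: olive paint pot with a white cap, 36 mm across, 40 mm tall, standing on the rear of the case's deck behind the bolt, origin under its centre; leave it alone
- hull: olive model vehicle hull, 170 x 74 x 64 mm, on its wheels right of the case, origin under its centre; leave it alone
- pliers: small orange-handled pliers lying flat, about 135 mm long, 12 mm thick, origin under the pivot; leave it alone
- driver: screwdriver lying behind the case, origin near its middle; leave it alone
- brush: paint brush lying in front of the case, origin near its middle; leave it alone
- sand_block: cork sanding block, 90 x 50 x 24 mm, left of the case, origin under its centre; leave it alone

How it is judged (in metres and radians):
On the way, in this order (a step that is already met when the one before it is completed fails the run):
1. the lid is shut (value of joint lid below 0.05 rad), for 0.2 s.
2. with the lid shut, the bolt is across in the keeper (value of joint lid below 0.05 rad and value of joint bolt above 0.054 m), for 0.2 s.
3. the handle is down in the notch (value of joint lid below 0.05 rad and value of joint bolt above 0.052 m and value of joint handle above 1.2 rad), for 0.2 s.
At the end, for the whole second after the job is handed in: The lid is shut (under 0.05 rad), the bolt is across (over 52 mm of its 62 mm), its handle lies down in the notch (over 1.2 rad of 1.45) and is at rest (all of step 3 and velocity of joint handle below 0.1 rad/s); the robot touches nothing.
It fails at once if a bystander is moved more than 40 mm (distance of any of glue, paint_pot, hull, pliers, driver, brush, sand_block from where it was at the start of the episode above 0.04 m).
It also fails if it takes over 51 s, if anything falls off the work surface, if the arm or the gripper's body presses on something with over 40 N, if the wrist force passes 120 N, or if a joint passes its speed limit or range.

## Working session

There is one attempt and no reset: what is moved stays moved. The work goes in short steps, each a Python script; the robot and the scene stay as the last script left them, time stands still between calls to the robot, and variables do not carry over. Pictures are saved under pics/ and viewed, about 8 in all and at most 12, crops included, and the job is handed in when it is done.

```bash
mkdir -p pics; python3 - <<'E'
from plant import bot
import cv2
for n in ("top","side"):
    cv2.imwrite(f"pics/{n}0.png",cv2.resize(bot.camera(n)[:,:,::-1],(784,588),interpolation=cv2.INTER_CUBIC)); print(n,bot.get_calibration(n))
s=bot.read_state(); print(s["t"],s["eef_rot"],s["tcp_pos"])
E
```

```text
top {'fx': 526.923557872436, 'fy': 526.923557872436, 'cx': 279.7506924791764, 'cy': 217.46819613957314, 'distortion': array([-0.19904916,  0.        ,  0.        ,  0.        ,  0.        ]), 'view': array([[-1.09453811e-02, -9.99778003e-01,  1.80039977e-02,
         3.57436468e+00],
       [ 9.97966475e-01, -9.79132453e-03,  6.29844824e-02,
        -5.75448375e+02],
       [-6.27942170e-02,  1.86567753e-02,  9.97852099e-01,
        -1.32342159e+03],
       [ 0.00000000e+00,  0.00000000e+00,  0.00000000e+00,
         1.00000000e+00]])}
side {'fx': 388.0509344791797, 'fy': 388.0509344791797, 'cx': 279.6553093955124, 'cy': 211.85932911598405, 'distortion': array([-0.04306292,  0.        ,  0.        ,  0.        ,  0.        ]), 'view': array([[-8.65556849e-01, -5.00759918e-01,  7.13062655e-03,
         4.92806551e+02],
       [ 2.77325198e-01, -4.67399878e-01,  8.39421282e-01,
        -2.35955687e+02],
       [-4.17015679e-01,  7.28544342e-01,  5.43434509e-01,
        -9.06049551e+02],
       [ 0.00000000e+00,  0.00000000e+00,  0.00000000e+00,
         1.00000000e+00]])}
0.1 [-1.99009555e-01  9.79997267e-01  7.09666382e-04 -2.24553004e-04] [ 263.13800782 -621.12379443  225.72550955]
```

View pics/top0.png

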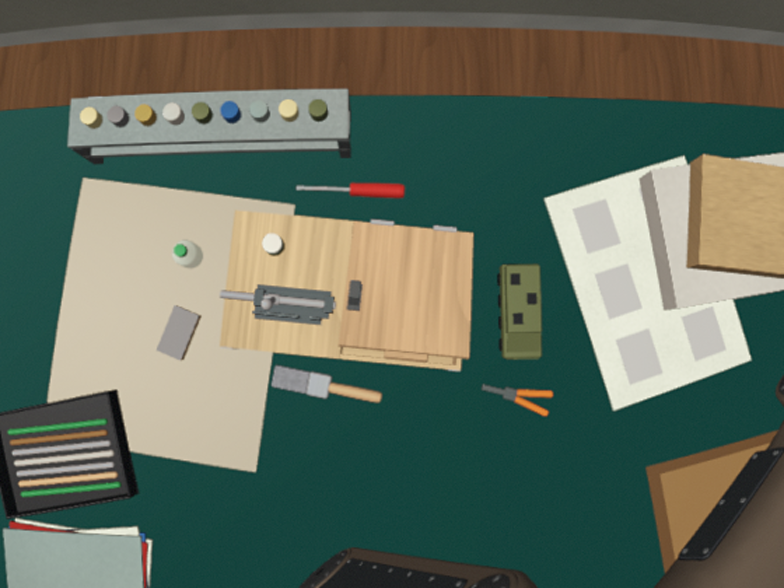

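View pics/side0.png

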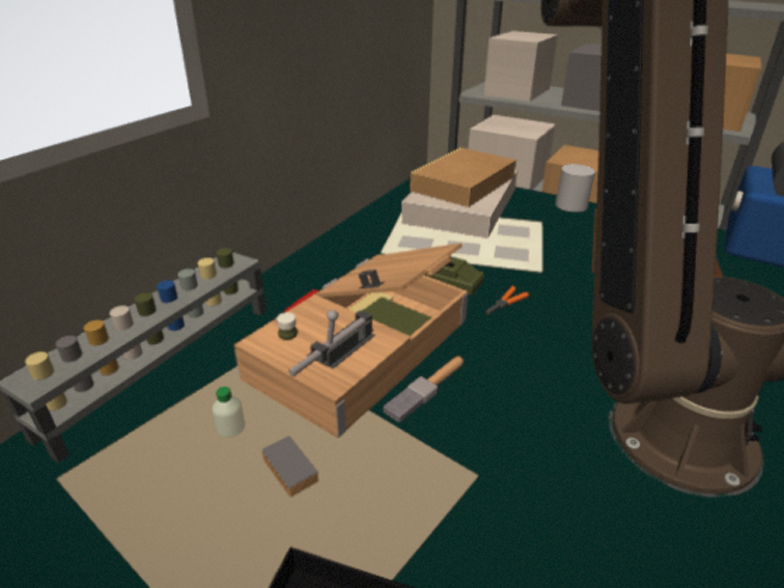

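Top view (784 px scale): deck corners at (236,210) and (221,347), hinge corner (473,232), front-right rim (460,371), ball (266,303), keeper (354,290). Side view: corners (338,405), (237,348) and (468,288), ball (333,315), keeper (371,275).

```bash
cat > vis.py <<'E'
import numpy as np, cv2
from plant import bot
from scipy.optimize import least_squares
def proj(n,P):
    c=bot.get_calibration(n); V=np.array(c["view"]); p=np.atleast_2d(P)@V[:3,:3].T+V[:3,3]
    K=np.array([[c["fx"],0,c["cx"]],[0,c["fy"],c["cy"]],[0,0,1]])
    return cv2.projectPoints(p*[1,-1,-1],np.zeros(3),np.zeros(3),K,np.array(c["distortion"]))[0][:,0]
def world(q,p):
    c,s=np.cos(q[2]),np.sin(q[2]); return np.array([q[0]+c*p[0]-s*p[1],q[1]+s*p[0]+c*p[1],p[2]])
def lidpt(a,d,y,h=0): # d from hinge, h above top
    return np.array([120-d*np.cos(a)+h*np.sin(a)*1,y,85+d*np.sin(a)+h*np.cos(a)])
def ball(b,h,r=70): return np.array([-30-r*np.sin(h),125-b,99+r*np.cos(h)])
E
cat > fit.py <<'E'
from vis import *
F=[("top",(236,210),lambda q:(120,210,85)),("top",(221,347),lambda q:(-120,210,85)),("top",(473,232),lambda q:(120,-210,85)),
("top",(460,371),lambda q:(-120,-210,77)),("side",(338,405),lambda q:(-120,210,85)),("side",(237,348),lambda q:(120,210,85)),
("side",(468,288),lambda q:(-120,-210,80)),("top",(340,346),lambda q:lidpt(q[3],238,-1)),("top",(470,358),lambda q:lidpt(q[3],238,-210)),
("side",(461,245),lambda q:lidpt(q[3],238,-210)),("top",(354,290),lambda q:lidpt(q[3],150,-18,22)),("side",(371,276),lambda q:lidpt(q[3],150,-18,18)),
("top",(266,303),lambda q:ball(q[4],q[5])),("side",(333,315),lambda q:ball(q[4],q[5]))]
def res(q): return np.concatenate([proj(n,world(q,f(q)))[0]*1.4-px for n,px,f in F])
r=least_squares(res,[560,0,0,.5,.006,.1],x_scale=[100,100,.1,.1,10,.1],loss="soft_l1",f_scale=3)
q=r.x; print(np.round(q,3)); print(np.round(res(q).reshape(-1,2),1).tolist())
np.save("q.npy",q)
for n,(x0,y0,w,h) in {"top":(140,130,220,160),"side":(150,150,210,170)}.items():
    im=cv2.resize(bot.camera(n)[y0:y0+h,x0:x0+w,::-1],None,fx=3.5,fy=3.5,interpolation=cv2.INTER_CUBIC)
    def L(*ps,c=(255,0,255)):
        P=(proj(n,np.array([world(q,p) for p in ps]))-[x0,y0]+.5)*3.5
        cv2.polylines(im,[P.round().astype(int)],False,c,1,cv2.LINE_AA)
    L((-120,-210,85),(-120,210,85),(120,210,85),(120,-210,85),(-120,-210,85)); L((-120,-210,0),(-120,210,0),(120,210,0))
    a=q[3];L(lidpt(a,0,-1),lidpt(a,238,-1),lidpt(a,238,-210),lidpt(a,0,-210),c=(255,255,0))
    L(lidpt(a,150,-34),lidpt(a,150,-34,29),lidpt(a,150,-2,29),lidpt(a,150,-2),c=(255,255,0))
    L(ball(q[4],q[5],0),ball(q[4],q[5]),c=(0,255,0)); L((-56,37,117),(-56,154,117),c=(0,0,255))
    cv2.imwrite(f"pics/{n}_fit.png",im)
E
python3 fit.py
```

```text
[ 5.96413e+02  7.56160e+01 -1.00000e-01  4.21000e-01  1.74900e+00
  1.42000e-01]
[[-1.2, 1.9], [-0.5, 1.3], [0.3, 1.1], [1.5, -0.8], [-1.3, -3.3], [-2.4, -2.4], [-0.7, 1.8], [-0.5, 0.1], [0.1, -0.3], [0.6, -1.6], [1.6, 2.1], [-1.8, 1.7], [1.0, 0.8], [-1.4, 0.5]]
```

View pics/top_fit.png

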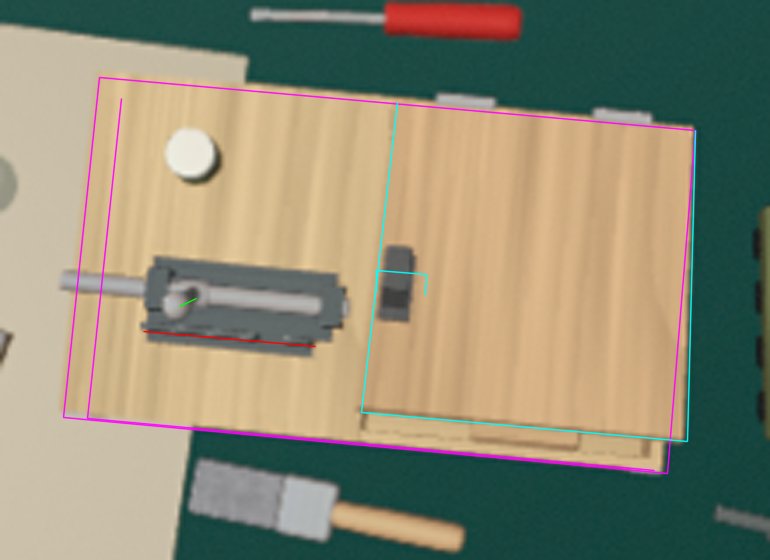

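View pics/side_fit.png

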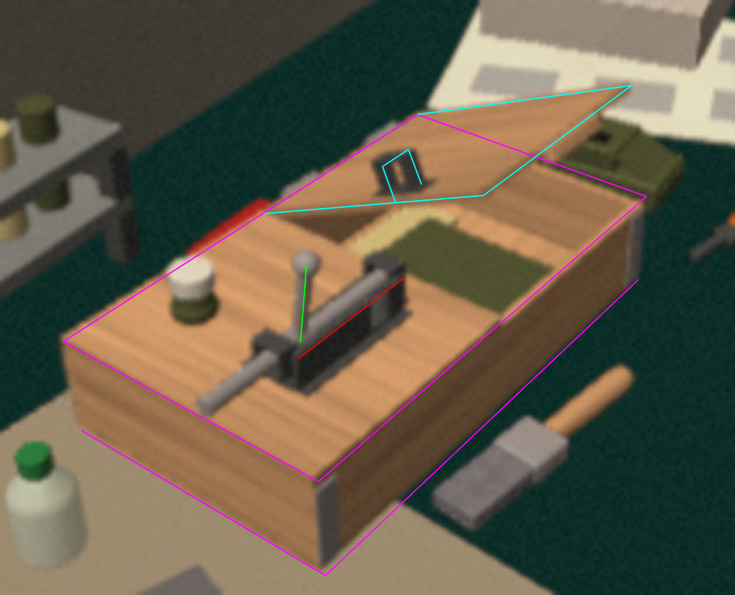

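The fit is good: case at (596, 76), yaw −0.10, lid 0.42, bolt about 2 mm, handle 0.14. Next I press the lid shut.

```bash
cat > arm.py <<'E'
from vis import *
from scipy.spatial.transform import Rotation as R
q=np.load("q.npy")
Y=np.array([-np.sin(q[2]),np.cos(q[2]),0]);Z=np.array([0,0,-1.])
ORI=R.from_matrix(np.c_[np.cross(Y,Z),Y,Z]).as_quat()
W=lambda x,y,z: world(q,(x,y,z))
def F():
    s=bot.read_state(); f=np.array(s["contact_force"]); c,n=np.cos(q[2]),np.sin(q[2])
    t=np.array(s["tcp_pos"])-[q[0],q[1],0]; rot=lambda v:np.array([c*v[0]+n*v[1],-n*v[0]+c*v[1],v[2]])
    return rot(f),rot(t),s   # case axes
def say(m):
    f,t,s=F(); print(m,"f",f.round(1),"tcp",t.round(1),"w",round(s["width"],1),"t",round(s["t"],1))
E
python3 - <<'E'
from arm import *
bot.move_gripper(0)
bot.move_ptp(W(-85,-105,240),ORI); say("above")
bot.line_to(W(-85,-105,180),150); say("near")
for z in list(range(170,88,-10))+[88,86,85,84,83,82,81]:
    bot.line_to(W(-85,-105,z),80); f,t,s=F()
    if z%20==0 or z<90: say(z)
    if f[2]>20 and z<92: break
bot.line_to(W(-85,-105,200),200); say("up")
cv2.imwrite("pics/side2.png",cv2.resize(bot.camera("side")[150:320,150:360,::-1],None,fx=3,fy=3,interpolation=cv2.INTER_CUBIC))
E
```

```text
above f [ 0.2 -0.5  0.4] tcp [ -84.9 -105.5  240. ] w -0.0 t 3.9
near f [ 0.  -0.5  0.2] tcp [ -84.6 -105.3  180.4] w 0.3 t 4.5
160 f [0.5 0.5 0.2] tcp [ -85.2 -105.1  160. ] w 0.5 t 5.0
140 f [ 1.3 -1.   0.3] tcp [ -85.2 -105.1  139.9] w 0.5 t 5.6
120 f [0.2 0.  0.4] tcp [ -85.3 -105.1  119.8] w 0.3 t 6.1
100 f [-0.6 -0.1  0.7] tcp [ -85.2 -105.1   99.8] w 0.1 t 6.7
88 f [-0.3  0.  -0.3] tcp [ -84.9 -104.9   88.1] w 0.4 t 7.2
86 f [-0.   1.4  1.3] tcp [ -85.  -105.    85.9] w 0.6 t 7.5
85 f [-1.1  0.5  3.8] tcp [ -84.9 -105.    85.2] w 0.4 t 7.7
84 f [-5.2  0.7 14.8] tcp [ -84.8 -105.    85.1] w -0.0 t 8.0
83 f [-9.3  0.8 24.2] tcp [ -84.8 -105.    85. ] w 0.5 t 8.2
up f [-1.3  0.2 -0.6] tcp [ -85.7 -105.1  198.8] w 0.6 t 8.9
```

View pics/side2.png

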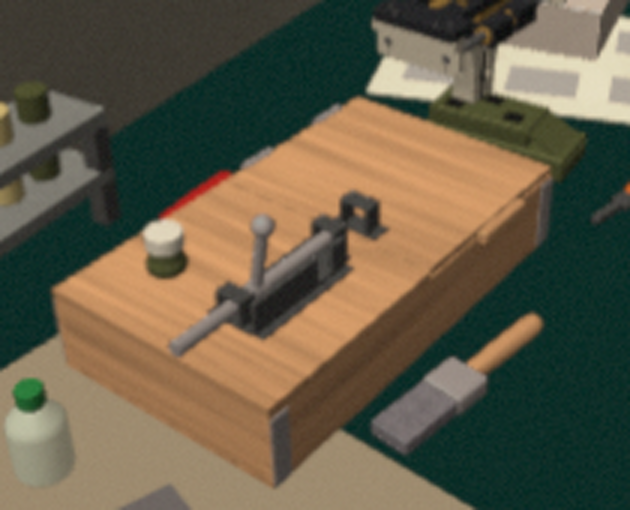

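The lid is flush and the keeper (355,215) is in line with the rod. Next I grip the ball and slide the bolt.

```bash
python3 - <<'E'
from arm import *
B=ball(q[4],q[5]); x,y,z=B[0],B[1],B[2]-12
print(B)
bot.move_ptp(W(x,y,z+60),ORI); bot.move_gripper(60,10)
bot.line_to(W(x,y,z),120); say("at ball")
bot.move_gripper(0,10); say("grip")
for yy in list(range(115,70,-8))+[67,65,64,63,62,61,60,59,58]:
    bot.line_to(W(x,yy,z),80); f,t,s=F()
    if yy<80: say(yy)
    if abs(f[1])>15: break
say("slid")
for n,(x0,y0,w,h) in {"top":(140,150,160,120),"side":(150,150,210,170)}.items():
    cv2.imwrite(f"pics/{n}3.png",cv2.resize(bot.camera(n)[y0:y0+h,x0:x0+w,::-1],None,fx=3,fy=3,interpolation=cv2.INTER_CUBIC))
E
```

```text
[-39.91961333 123.25120267 168.29358752]
at ball f [-0.5  0.5  0.3] tcp [-39.5 123.4 156.8] w 60.0 t 11.7
grip f [-0.4 -0.9  1.8] tcp [-39.9 123.1 156.4] w 17.3 t 12.4
75 f [-0.2 -0.9  4. ] tcp [-39.9  74.8 156.4] w 17.5 t 13.9
67 f [ 0.6 -0.8  3.5] tcp [-39.9  66.8 156.4] w 18.0 t 14.2
65 f [-1.1  2.   3.7] tcp [-39.9  65.2 156.3] w 17.9 t 14.4
64 f [-1.1  2.6  3.5] tcp [-39.9  64.2 156.3] w 17.4 t 14.7
63 f [-1.1  3.6  3.6] tcp [-39.8  63.3 156.4] w 17.7 t 14.9
62 f [-1.   7.9  2.7] tcp [-39.5  63.1 156.4] w 17.8 t 15.2
61 f [-0.5 10.3  2.2] tcp [-39.3  62.9 156.5] w 18.1 t 15.4
60 f [-1.1 13.   0.9] tcp [-39.   62.7 156.6] w 17.8 t 15.7
59 f [-0.  14.8  1.6] tcp [-38.7  62.6 156.6] w 17.7 t 15.9
58 f [-1.7 17.8  1.4] tcp [-38.5  62.3 156.7] w 18.2 t 16.2
slid f [-1.7 17.8  1.4] tcp [-38.5  62.3 156.7] w 18.2 t 16.2
```

View pics/side3.png

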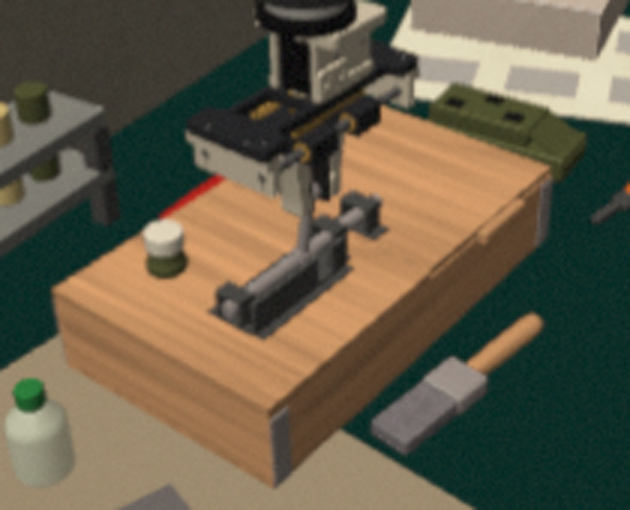

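The bolt stopped firmly at y≈62.5 (0.062, force rising), and the rod is through the keeper at (360,215). Next I swing the handle down along its arc.

```bash
python3 - <<'E'
from arm import *
bot.line_to(W(-39.5,62.8,156.4),50); say("relax")
for h in np.arange(.2,1.46,.0625):
    b=ball(62.2,h); bot.line_to(W(b[0],62.8,b[2]-12),80); f,t,s=F(); 
    if h>.7: say(round(h,2))
    if np.linalg.norm(f)>30 or s["width"]<14: print("stop");break
for n,(x0,y0,w,h) in {"side":(150,150,210,170)}.items():
    cv2.imwrite(f"pics/{n}4.png",cv2.resize(bot.camera(n)[y0:y0+h,x0:x0+w,::-1],None,fx=3,fy=3,interpolation=cv2.INTER_CUBIC))
E
```

```text
relax f [-0.3  5.3  3.9] tcp [-39.2  63.2 156.5] w 17.6 t 16.5
0.76 f [ 1.1  8.2 -3.1] tcp [-78.   63.3 137.2] w 18.1 t 19.0
0.82 f [ 2.1  7.4 -2.6] tcp [-81.   63.4 134.1] w 18.0 t 19.3
0.89 f [ 2.4  7.6 -2. ] tcp [-83.8  63.4 130.8] w 17.5 t 19.5
0.95 f [ 1.6  7.1 -2.3] tcp [-86.4  63.4 127.4] w 17.9 t 19.8
1.01 f [ 2.   8.4 -1.6] tcp [-88.8  63.4 123.8] w 18.1 t 20.0
1.08 f [ 2.6  7.6 -1.4] tcp [-90.9  63.4 120. ] w 17.7 t 20.3
1.14 f [ 2.   7.5 -2.4] tcp [-92.8  63.5 116.2] w 17.9 t 20.5
1.2 f [ 1.5  6.7 -2.7] tcp [-94.5  63.5 112.2] w 17.8 t 20.8
1.26 f [ 2.   8.1 -1.6] tcp [-95.9  63.5 108.1] w 18.1 t 21.0
1.32 f [ 1.4  7.  -0.7] tcp [-97.1  63.5 103.9] w 17.6 t 21.3
1.39 f [ 1.1  6.9 -1.1] tcp [-98.   63.5  99.7] w 17.8 t 21.5
1.45 f [ 1.2  7.2 -1. ] tcp [-98.6  63.5  95.4] w 17.8 t 21.8
```

View pics/side4.png

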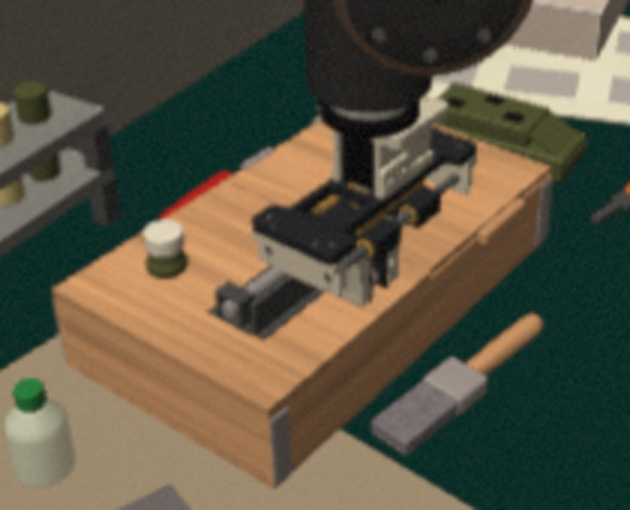

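The gripper followed the arc to 1.45 with low forces. Now I release, lift clear and check.

```bash
python3 - <<'E'
from arm import *
bot.move_gripper(50); say("open")
t=F()[1]
bot.line_to(W(t[0],t[1],230),100); bot.line_to(W(-160,-200,300),200); say("away")
b=ball(62,1.45)
ims=[]
for n,(x0,y0,w,h) in {"top":(140,150,200,130),"side":(190,190,130,130)}.items():
    im=cv2.resize(bot.camera(n)[y0:y0+h,x0:x0+w,::-1],None,fx=400/h/1.0,fy=400/h,interpolation=cv2.INTER_CUBIC)
    for a,c in ((1.45,(0,255,0)),(1.2,(0,0,255))):
        p=(proj(n,W(*ball(62,a)))[0]-[x0,y0]+.5)*400/h; cv2.circle(im,tuple(p.round().astype(int)),4,c,1)
    ims.append(im[:,:390] if n=="top" else im)
cv2.imwrite("pics/end.png",np.hstack(ims))
E
```

```text
open f [ 0.2 -0.1 -0.1] tcp [-99.5  62.8  95.4] w 49.9 t 22.6
away f [ 0.  -0.8  0.7] tcp [-160.  -199.7  299.8] w 49.9 t 25.6
```

View pics/end.png

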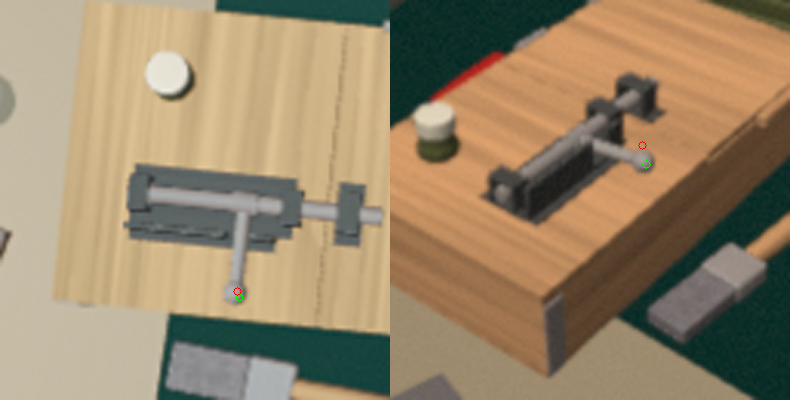

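The ball is at side (642,159) against a predicted (646,164) for 1.45 rad. The earlier fit was off by about the same amount, so the handle is fully down, the rod is through the keeper and the lid is flush. I'm handing in.

```bash
python3 -c "
from plant import bot
bot.close_job()"
```

```text
the job is handed in; nothing more can be done
```

The case is locked, and I handed the job in at about 26 s of the 51 s allowed; no verdict is reported.

- **Lid:** I pressed it down near its front edge with closed fingers until the force reached 24 N. In the pictures it is flush with the deck.
- **Bolt:** I gripped the handle's ball and slid the bolt until it stopped firmly, at about 62 mm of travel. The last picture shows the rod through the keeper.
- **Handle:** I swung it down along its arc to the commanded 1.45 rad. The last picture puts the ball within about 2 camera pixels of where 1.45 rad should be. The starting fit was off by about the same amount in the side view, so I put the angle at about 1.4 rad or more.

The gripper is open and well clear of the case, with no contact force. The glue bottle, paint pot, hull and brush looked unmoved in the pictures. I did not measure any bystander's position, and I did not check the driver, pliers and sanding block at the end. No check failed.

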